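# Stow a spare fan module in the stayed-lid case

## Robot

A 6-joint arm with a two-finger parallel gripper is mounted at the origin on the work surface. World frame = base frame: x ahead of the robot, y to its left, z up, the work surface at z = 0. Lengths are in mm, angles in rad, forces in N, time in s.
With the tool pointing down it reaches from about 375 to 900 mm from the base axis. Payload 3.1 kg.
Tool frame: the origin (TCP) lies midway between the tips of the shut fingers; the grasp point (between the pads) lies 19 mm behind it; x points along the fingers, y is the direction in which the jaws open and shut, and the axes are right-handed (so a half turn about x gives the same grasp; the last joint's range is limited). The gripper opens to 85 mm and grips with 20 to 120 N. Pads are 22 mm wide; open, the fingers measure 114 mm over their backs; the gripper's body (76 mm by 85 mm) begins 54 mm behind the grasp point. The pads swing forward as they close: fully open they stand 13 mm farther back than shut.
Start: joints at [-1.522, 0.527, 1.433, -0, 1.181, -0.178], TCP at [140.563, -608.965, 231.31] pointing down, gripper open.
Joint ranges: [-3.08, 3.08], [-0.75, 2.2], [0.22, 2.44], [-1.43, 4.57], [0, 2.65], [-2.85, 2.85]. Speed limits (rad/s): [2.79, 2.79, 3.14, 3.14, 3.14, 3.14].

## Interface

Orientations are given as a 3x3 rotation matrix whose columns are the frame's x, y, z axes.
In Python, from rig import robot gives the robot as it stands.
- The arm moves only by the tool apply_moves, never from a script. Its arguments are lists of equal length, an entry for each row: "dp": the shift along the tool's x, y, z in mm, a list of three; "roll": the turn about the tool's x in degrees. A call has 1 to 5 rows; each row shifts and turns the pose as measured when the row begins, along the tool's axes as they then stand; what a row does not reach is not made up. A row lasts 1/8 s, in which the tool goes at most 62.5 mm and 10.7 degrees, less where a joint would pass 70% of its speed; a pose out of reach is approached as far as the arm can. A call with a gripper value outside its range is refused whole. "fingers" is the finger opening in mm, from 0 to 85.4, set as the call begins (left out, the last holds). The fingers move at their own pace and stop on an object; "newtons" is the grip in N (left out, the last holds). Time passes only in rows, so rows that do not move let the fingers close. It gives the time, the measured TCP pose, the force and the opening at its end, in the units of the state.
- robot.read_state(): the state, without advancing time (a new reading comes with each control period).
- robot.grab_frame(name): name is "scene" or "top" or "wrist"; returns a dict with "image" (384x512x3 uint8, red, green, blue), "fx", "fy", "cx", "cy" (pixels), "xyz" and "orientation" of the camera in the world. Camera axes: x right, y down, z forward; pixel columns grow to the right and rows downward; lengths in mm; the calibration is good to about 2 mm. The wrist camera is an equidistant fisheye: a pixel r from the principal point sees the ray r / f radians off the axis. A picture is of the moment at which its call begins. There is no depth.
- robot.close_job(): hands the job in, once; it reports no verdict.
The state is a dict: "clock": time; "qpos": joint angles; "joint_vel": joint speeds; "effort": joint torques, N m; "tool_pos": TCP position; "eef_rot": TCP orientation; "contact_force": force on the tool from outside, world axes, zero at the start; "ft_torque": the same for the moment, N m; "grip_width": opening from 0.0 (shut) to 1.0 (fully open).
Only numpy, scipy, OpenCV 4.12 (cv2) and the standard library are available. Lean on these libraries where they do the work, as an engineer would, in place of code of your own. Each camera call takes 0.05 s, during which the arm holds its last target. There are 200 camera calls.

## Task

Put the fan module with the green top away in the blue spares case: raise the lid by its handle, lock its folding stay straight so that the lid stands by itself, let go, and set the module gently and upright on the free part of the foam bed. Once the module is released, break the knee of the stay and lower the lid gently, without letting it drop, until it is fully shut and the stay folded. Leave the orange-topped module, the carton and the screwdriver where they are.

Things in the scene. Friction and masses are not known exactly. Their poses are not given: they have to be found in the camera images.
- case: Blue steel case fixed to the bench, 180 (x) by 220 (y) by 110 mm high; origin at the centre of its underside, z up. Lid hinge line along its y at x 90, z 110; the lid's free edge and handle are on the -x side. Inside, a black foam bed, top at z 55; two fixed spare modules fill y 50 to 90 up to z 95; y -105 to 45 is free. The folding stay is outside the -y end.
- bay (a point): A good spot for the module on the free part of the foam bed, on its top surface, clear of the raised lid: case x -25, y -45, z 55 mm.
- lid (a joint): Lid angle, rad: 0 shut, grows as it opens; 1.46 is the most the stay allows, 1.44 with the stay locked. The hinge is stiff: let go above about 1.05 rad the lid stays where it is; lower down it falls shut. Lid: a blue plate 180 by 220 by 6 mm, 0.5 kg.
- handle (a point): Middle of the lid's handle: a green round bar 12 mm thick, 84 mm clear between its two arms, parallel to the hinge, 225 mm from the hinge line and 4 mm to the lid's outer side. The bar's centre stands 45 mm beyond the lid's free edge, so fingers can straddle it from above; it can turn between the fingers as the lid swings.
- knee (a joint): Knee angle of the stay, rad: 0 folded with the lid shut, 2.72 with the two strips in line, 2.97 at the stop past the line, where it is locked and the lid cannot be pushed down. Lifting the knob (to the case's -x and +z) with a few N locks it; pressing it down and towards the hinge breaks it. The stiff hinge then still holds the lid up, if the knob is moved less than 50 mm.
- knob (a point): Grip point on the red round bar at the stay's knee: 14 mm thick, parallel to the hinge, sticking out of the case's -y end, from 11 to 77 mm beyond the end wall; this point is 56 mm beyond it (case y -166). In the case frame it is at x 25, z 25 mm with the lid shut, and x -2, z 163 mm when locked.
- stay_pin (a point): Pin of the stay's lower strip on the case's -y end, at case x -60, z 80 mm: the knob swings about it at a radius of 101 mm. The upper strip is as long, and pinned to the lid 120 mm from the hinge line.
- fan_green: Loose fan module to be stowed: black block 60 (its x) by 40 (its y) by 40 mm high with a green plate on top and grey fan discs on its two ends; 0.12 kg; origin at the centre of its underside.
- fan_orange: The same module with an orange top; to be left alone.
- carton: Open cardboard carton with drive carriers, 150 by 130 by 85 mm, origin under its centre; to be left alone.
- driver: Screwdriver lying on the bench; to be left alone.

How it is judged:
By the outcome, as a careful person would: the job done as asked, in the order asked, and still so for the second after the job is handed in, with the robot touching nothing.
It also fails if it takes over 72 s, if anything falls off the work surface, if the arm or the gripper's body presses on something with over 40 N, if the wrist force passes 120 N, or if a joint passes its speed limit or range.

## Working session

There is one attempt and no reset: what is moved stays moved. The work goes in short steps, Python scripts to look and compute and a tool call to move; the robot and the scene stay as the last step left them, time stands still between calls to the robot, and variables do not carry over. Pictures are saved under pics/ and viewed, about 8 in all and at most 12, crops included, and the job is handed in when it is done.

Besides the shell and the picture viewer there is one more tool, called after ">>>" by a JSON object that holds its "op" and its "data", one argument or row to a line. apply_moves: Moves the arm, as the interface text tells. Its arguments: {"type":"object","properties":{"dp":{"type":"array","items":{"type":"array","items":{"type":"number"}}},"roll":{"type":"array","items":{"type":"number"}},"fingers":{"type":"number"},"newtons":{"type":"number"}},"required":["dp","roll"]}

```bash
ls; mkdir -p pics
python3 - <<'E'
from rig import robot
import cv2,numpy as np,pickle
s=robot.read_state()
print(s)
for n in ("scene","top"):
    f=robot.grab_frame(n); pickle.dump(f,open(f"{n}0.pkl","wb"))
    cv2.imwrite(f"pics/{n}0.png",f["image"][:,:,::-1])
    print(n,{k:(np.round(v,3).tolist() if k!="image" else 0) for k,v in f.items()})
E
```

```text
pics
{'clock': 0.0, 'qpos': array([-1.52249789e+00,  5.28429251e-01,  1.43395059e+00,  2.01527630e-05,
        1.18141091e+00, -1.78533771e-01]), 'joint_vel': array([ 0.00047512, -0.00019463,  0.00250635,  0.00103326,  0.0006563 ,
       -0.00147913]), 'effort': array([ 1.03628890e-04, -4.42345154e+01, -1.78024077e+01, -2.26874954e-04,
        8.42226378e-03,  2.71257790e-07]), 'tool_pos': array([ 140.53467577, -608.23254654,  230.34095878]), 'eef_rot': array([[-8.75009544e-05,  2.24884442e-01, -9.74385437e-01],
       [ 2.19643416e-03, -9.74383047e-01, -2.24884088e-01],
       [-9.99997584e-01, -2.15985103e-03, -4.08684423e-04]]), 'contact_force': array([-0.43258033,  0.12330983, -0.29397093]), 'ft_torque': array([-0.01949736,  0.0136228 , -0.00077067]), 'grip_width': 0.9977017611655704}
scene {'image': 0, 'fx': 355.61, 'fy': 355.61, 'cx': 249.632, 'cy': 190.504, 'xyz': [1094.495, -663.877, 848.176], 'orientation': [[0.779, 0.409, -0.475], [0.626, -0.532, 0.57], [-0.02, -0.741, -0.671]]}
top {'image': 0, 'fx': 394.07, 'fy': 394.07, 'cx': 259.489, 'cy': 186.106, 'xyz': [423.956, -13.71, 1126.489], 'orientation': [[0.01, -0.994, 0.11], [-1.0, -0.011, -0.005], [0.007, -0.11, -0.994]]}
```

View pics/scene0.png

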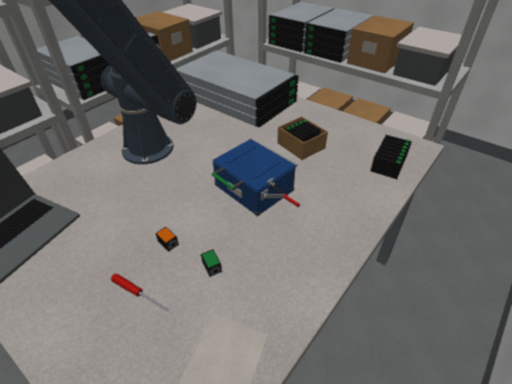

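View pics/top0.png

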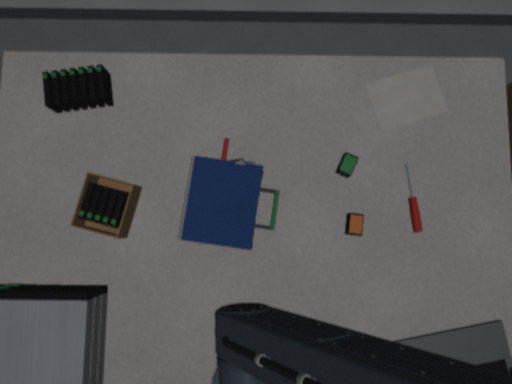

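The scene view shows the case with its handle and knob. In the top view the handle bar is at (275,210), the red knob at (225,149), the green fan at (347,164) and the orange fan at (355,224). Next I measure these by colour.

```bash
cat > h.py <<'E'
import cv2,numpy as np,pickle
from rig import robot
def ray(f,u,v):
    d=np.array([(u-f["cx"])/f["fx"],(v-f["cy"])/f["fy"],1.])
    return np.array(f["xyz"]),np.array(f["orientation"])@d
def onz(f,u,v,z):
    o,d=ray(f,u,v); return (o+d*(z-o[2])/d[2])
def mask(im,lo,hi):
    return cv2.inRange(cv2.cvtColor(im,cv2.COLOR_RGB2HSV),lo,hi)
def blobs(m,a=15):
    cs,_=cv2.findContours(m,cv2.RETR_EXTERNAL,cv2.CHAIN_APPROX_NONE)
    return [c for c in cs if cv2.contourArea(c)>a]
def rectz(f,c,z):
    p=np.array([onz(f,*q,z)[:2] for q in c[:,0,:].astype(float)],np.float32)
    (cx,cy),(w,h),a=cv2.minAreaRect(p); return np.round([cx,cy,w,h,a],1)
G=((45,90,40),(85,255,255));R=((0,150,60),(5,255,255));O=((7,150,80),(20,255,255));B=((105,120,40),(125,255,255))
E
python3 - <<'E'
from h import *
f=pickle.load(open("top0.pkl","rb"));im=f["image"]
for n,(lo,hi),z in (("green",G,40),("greenbar",G,114),("red",R,25),("orange",O,40),("blue",B,113)):
    for c in blobs(mask(im,lo,hi)):
        print(n,z,c.mean((0,1)).round(1),rectz(f,c,z))
        if n=="blue":
            print(cv2.approxPolyDP(c,6,True)[:,0].tolist(),[onz(f,*q,113).round() .tolist() for q in cv2.approxPolyDP(c,6,True)[:,0]])
E
```

```text
green 40 [  8.5 285.7] [268.3 651.2   7.8  48.2  12.6]
green 40 [113.  221.2] [442.4 380.7  13.6  16.3   0.6]
green 40 [104.9 219.2] [447.6 404.2  13.7  13.9   0.6]
green 40 [ 96.9 217.1] [454.1 425.1  14.9  14.5  66.2]
green 40 [ 88.9 215. ] [459.5 447.3  15.1  14.4  64.6]
green 40 [ 81.  212.7] [464.8 469.5  12.5  14.5  66.4]
green 40 [274.2 209.5] [480.4 -60.6   8.6 103.7  82.2]
green 40 [347.6 163.8] [ 610.3 -264.9   35.3   52.4   65.6]
green 40 [53.2 74.3] [858.4 572.9  15.   11.4   3.8]
green 40 [62.2 73.2] [861.7 547.5  15.   11.4   3.7]
green 40 [80.4 70.9] [870.4 495.   13.1  15.6  67.3]
green 40 [89.5 69.7] [8.745e+02 4.698e+02 1.490e+01 1.430e+01 7.000e-01]
green 40 [98.5 68.5] [877.8 444.4  12.6  16.3  48.2]
greenbar 114 [  8.5 285.7] [278.9 605.9   7.3  44.9  12.6]
greenbar 114 [113.  221.2] [441.1 353.8  12.7  15.2   0.6]
greenbar 114 [104.9 219.2] [446.  375.7  12.7  13.    0.6]
greenbar 114 [ 96.9 217.1] [452.1 395.3  13.9  13.5  66.2]
greenbar 114 [ 88.9 215. ] [457.  415.9  14.1  13.4  64.6]
greenbar 114 [ 81.  212.7] [462.  436.6  11.6  13.5  66.4]
greenbar 114 [274.2 209.5] [476.5 -57.4   8.   96.7  82.2]
greenbar 114 [347.6 163.8] [ 597.6 -247.8   32.9   48.8   65.6]
greenbar 114 [53.2 74.3] [828.8 532.9  14.   10.6   3.8]
greenbar 114 [62.2 73.2] [831.8 509.2  14.   10.6   3.7]
greenbar 114 [80.4 70.9] [840.  460.3  12.2  14.6  67.3]
greenbar 114 [89.5 69.7] [8.438e+02 4.369e+02 1.390e+01 1.330e+01 7.000e-01]
greenbar 114 [98.5 68.5] [846.9 413.2  11.8  15.2  48.2]
red 25 [414.8 214.2] [ 472.4 -454.9   91.6   20.9    7.6]
red 25 [224.8 148.2] [652.8  80.1   8.   55.5  82.5]
orange 40 [355.2 224.1] [ 442.8 -284.1   32.2   50.4   83.4]
blue 113 [222.1 202.6] [495.4  75.7 177.  216.6  82.4]
[[196, 157], [182, 238], [249, 248], [261, 167]] [[611.0, 147.0, 113.0], [401.0, 177.0, 113.0], [378.0, 6.0, 113.0], [586.0, -23.0, 113.0]]
```

```bash
cat >> h.py <<'E'
O0=np.array([495.,76.]);YAW=np.radians(82.3)
def case(x,y,z=0):
    c,s=np.cos(YAW),np.sin(YAW); return np.array([O0[0]+c*x-s*y,O0[1]+s*x+c*y,z])
def go(p,R=None):  # tool shift to bring TCP to p
    s=robot.read_state(); R=s["eef_rot"] if R is None else R
    return (R.T@(p-s["tool_pos"])).round(1)
def st():
    s=robot.read_state();R=s["eef_rot"]
    print(s["clock"],s["tool_pos"].round(1),"yaw y",np.degrees(np.arctan2(R[1,1],R[0,1])).round(1),"F",s["contact_force"].round(1),"w",(s["grip_width"]*85.4).round(1),"q",s["qpos"].round(2))
E
python3 -c "
from h import *
print(case(-135,0),case(-2,-166),case(-25,-45));st()"
```

```text
[476.91186497 -57.78273196   0.        ] [659.23523878  51.77632682   0.        ] [536.24458935  45.19604166   0.        ]Traceback (most recent call last):
  File "<string>", line 3, in <module>
    print(case(-135,0),case(-2,-166),case(-25,-45));st()
                                                    ~~^^
  File "h.py", line 25, in st
    print(s["clock"],s["tool_pos"].round(1),"yaw y",np.degrees(np.arctan2(R[1,1],R[0,1])).round(1),"F",s["contact_force"].round(1),"w",(s["grip_width"]*85.4).round(1),"q",s["qpos"].round(2))
                                                                                                                                       ^^^^^^^^^^^^^^^^^^^^^^^^^^^^
AttributeError: 'float' object has no attribute 'round'
```

>>> {"op": "apply_moves", "data": {
  "dp": [
    [0,0,0],
    [0,0,0]
  ],
  "roll": [10.5,10.2],
  "fingers": 36
}}

```text
clock: 0.35
tool_pos: [140.5, -607.5, 229.2]
eef_rot: [[-0.0, -0.145, -0.989], [0.005, -0.989, 0.145], [-1.0, -0.005, 0.001]]
contact_force: [-0.1, 0.5, -0.5]
grip_width: 0.601
```

```bash
python3 -c "
from h import *
st();print(go(case(-135,0,170)))"
```

```text
Traceback (most recent call last):
  File "h.py", line 25, in st
    print(s["clock"],s["tool_pos"].round(1),"yaw y",np.degrees(np.arctan2(R[1,1],R[0,1])).round(1),"F",s["contact_force"].round(1),"w",(s["grip_width"]*85.4).round(1),"q",s["qpos"].round(2))
                                                                                                                                       ^^^^^^^^^^^^^^^^^^^^^^^^^^^^
AttributeError: 'float' object has no attribute 'round'
```

>>> {"op": "apply_moves", "data": {
  "dp": [
    [-1,-56,-24],
    [-1,-56,-24],
    [-1,-56,-24],
    [-1,-56,-24],
    [-1,-56,-24]
  ],
  "roll": [0,0,0,0,0]
}}

```text
clock: 0.98
tool_pos: [301.9, -345.4, 232.8]
eef_rot: [[0.0, -0.155, -0.988], [0.005, -0.988, 0.155], [-1.0, -0.005, 0.0]]
contact_force: [0.9, -1.0, 0.3]
grip_width: 0.422
```

>>> {"op": "apply_moves", "data": {
  "dp": [
    [-1,-56,-24],
    [-1,-56,-24],
    [-1,-56,-24],
    [0,-45,-20],
    [0,0,0]
  ],
  "roll": [0,0,0,0,0]
}}

```text
clock: 1.6
tool_pos: [429.0, -139.6, 236.4]
eef_rot: [[0.0, -0.15, -0.989], [0.006, -0.989, 0.15], [-1.0, -0.006, 0.0]]
contact_force: [-0.5, -0.5, 0.5]
grip_width: 0.423
```

```bash
sed -i 's/(s\["grip_width"\]\*85.4).round(1)/round(s["grip_width"]*85.4,1)/' h.py; python3 -c "
from h import *
st();print(go(case(-135,0,170)))"
```

```text
1.6 [ 429.  -139.6  236.4] yaw y -98.6 F [-0.5 -0.5  0.5] w 36.1 q [-0.57  0.29  1.84  0.01  1.01  1.15]
[ 66.9 -87.7 -35.2]
```

>>> {"op": "apply_moves", "data": {
  "dp": [
    [33,-45,-18],
    [33,-45,-18],
    [0,0,0]
  ],
  "roll": [-0.8,0,0]
}}

```text
clock: 1.98
tool_pos: [479.7, -56.7, 169.5]
eef_rot: [[0.003, -0.138, -0.99], [0.002, -0.99, 0.138], [-1.0, -0.002, -0.003]]
contact_force: [-0.6, -0.3, -1.0]
grip_width: 0.422
```

```bash
python3 -c "
from h import *
st();print(go(case(-135,0,95)))
f=robot.grab_frame('wrist');pickle.dump(f,open('w1.pkl','wb'));cv2.imwrite('pics/w1.png',f['image'][:,:,::-1]);print(f['xyz'],f['orientation'].round(3).tolist(),f['fx'],f['cx'],f['cy'])"
```

```text
1.975 [479.7 -56.7 169.5] yaw y -97.9 F [-0.6 -0.3 -1. ] w 36.0 q [-0.35  0.43  1.85  0.    0.86  1.36]
[74.5  1.6  2.8]
[561.51425218 -68.74396808 311.47957203] [[-0.138, -0.936, -0.324], [-0.99, 0.129, 0.047], [-0.003, 0.327, -0.945]] 297.3186396354542 250.3135279571223 195.36423744880653
```

View pics/w1.png

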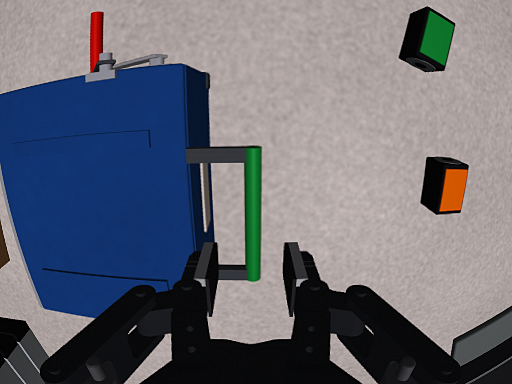

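The bar (u 246–261, v 147–281) lies centred between the fingers. Next I ray-cast the wrist view for the bar and the fan.

```bash
cat >> h.py <<'E'
def wonz(f,u,v,z):
    a=np.array([u-f["cx"],v-f["cy"]]);r=np.hypot(*a);t=r/f["fx"]
    d=np.array([*(np.sin(t)*a/max(r,1e-9)),np.cos(t)]);d=np.array(f["orientation"])@d
    o=np.array(f["xyz"]);return o+d*(z-o[2])/d[2]
def wrect(f,c,z):
    p=np.array([wonz(f,*q,z)[:2] for q in c[:,0,:].astype(float)],np.float32)
    (cx,cy),(w,h),a=cv2.minAreaRect(p); return np.round([cx,cy,w,h,a],1)
E
python3 - <<'E'
from h import *
f=pickle.load(open("w1.pkl","rb"));im=f["image"]
for n,(lo,hi),zs in (("g",G,(114,40)),("r",R,(25,32)),("o",O,(40,))):
    for c in blobs(mask(im,lo,hi),80):
        print(n,c.mean((0,1)).round(),[wrect(f,c,z).tolist() for z in zs])
E
```

```text
g [253. 213.] [[474.6, -57.9, 11.2, 107.4, 81.7], [442.0, -53.8, 15.4, 147.6, 81.7]]
g [436.  38.] [[597.5, -213.0, 25.1, 36.7, 65.8], [611.0, -267.1, 34.5, 50.5, 65.8]]
r [95. 40.] [[652.0, 79.8, 15.1, 66.3, 82.4], [649.8, 76.2, 14.7, 64.7, 82.4]]
o [453. 190.] [[443.1, -285.4, 34.7, 50.1, 83.8]]
```

>>> {"op": "apply_moves", "data": {
  "dp": [
    [30,1,4],
    [28,0,0],
    [16,0,0],
    [1,0,0]
  ],
  "roll": [0,0,0,0]
}}

```text
clock: 2.52
tool_pos: [477.4, -66.5, 97.0]
eef_rot: [[0.011, -0.146, -0.989], [-0.004, -0.989, 0.146], [-1.0, 0.002, -0.012]]
contact_force: [0.1, -1.1, -0.0]
grip_width: 0.424
```

>>> {"op": "apply_moves", "data": {
  "dp": [
    [0,0,0],
    [0,0,0],
    [0,0,0],
    [0,0,0]
  ],
  "roll": [0,0,0,0],
  "fingers": 0,
  "newtons": 40
}}

```text
clock: 3.02
tool_pos: [478.9, -57.4, 100.1]
eef_rot: [[0.018, -0.161, -0.987], [0.015, -0.987, 0.161], [-1.0, -0.018, -0.015]]
contact_force: [0.4, 2.2, -5.4]
grip_width: 0.122
```

```bash
python3 -c "
from h import *
st()
import math
s=robot.read_state();print((s['tool_pos']))
p=lambda t:(90-225*math.cos(t)+4*-math.sin(t)*-1, 110+225*math.sin(t)+4*math.cos(t))
for t in np.arange(0,1.46,.1):
    a,b=p(t),p(t+.1);print(round(t+.1,2),'dx %.1f dz %.1f'%(b[0]-a[0],b[1]-a[1]))"
```

```text
3.025 [478.9 -57.4 100.1] yaw y -99.3 F [ 0.4  2.2 -5.4] w 10.4 q [-0.36  0.55  1.91  0.03  0.66  1.34]
[478.88288623 -57.39580325 100.11581758]
0.1 dx 1.5 dz 22.4
0.2 dx 3.8 dz 22.2
0.3 dx 6.0 dz 21.7
0.4 dx 8.1 dz 21.0
0.5 dx 10.1 dz 20.1
0.6 dx 12.1 dz 19.0
0.7 dx 13.9 dz 17.7
0.8 dx 15.6 dz 16.2
0.9 dx 17.2 dz 14.5
1.0 dx 18.5 dz 12.8
1.1 dx 19.7 dz 10.8
1.2 dx 20.7 dz 8.8
1.3 dx 21.5 dz 6.7
1.4 dx 22.0 dz 4.5
1.5 dx 22.4 dz 2.3
```

>>> {"op": "apply_moves", "data": {
  "dp": [
    [-22,-2,0],
    [-22,-4,0],
    [-22,-6,0],
    [-21,-8,0]
  ],
  "roll": [0,0,0,0]
}}

```text
clock: 3.52
tool_pos: [481.4, -37.7, 189.2]
eef_rot: [[0.021, -0.167, -0.986], [0.022, -0.986, 0.167], [-1.0, -0.025, -0.017]]
contact_force: [4.2, 8.0, -8.9]
grip_width: 0.119
```

```bash
cat >> h.py <<'E'
def cpos(p):
    c,s=np.cos(YAW),np.sin(YAW);d=p[:2]-O0
    return np.array([c*d[0]+s*d[1],-s*d[0]+c*d[1],p[2]])
def hand(t): return 90-225*np.cos(t)+4*np.sin(t),110+225*np.sin(t)+4*np.cos(t)
def lid(off=14):
    s=robot.read_state();p=cpos(s["tool_pos"]);z=p[2]+off
    t=np.arctan2(z-110,90-p[0])-4/225
    print("case",p.round(1),"theta",t.round(3),"r",np.hypot(z-110,90-p[0]).round(1));return t
E
python3 -c "
from h import *
st();lid();print(robot.read_state()['eef_rot'].round(3))"
```

```text
3.525 [481.4 -37.7 189.2] yaw y -99.6 F [ 4.2  8.  -8.9] w 10.1 q [-0.33  0.39  1.84  0.04  0.89  1.39]
case [-114.5   -1.7  189.2] theta 0.41 r 224.7
[[ 0.021 -0.167 -0.986]
 [ 0.022 -0.986  0.167]
 [-1.    -0.025 -0.017]]
```

>>> {"op": "apply_moves", "data": {
  "dp": [
    [-20,-10,0],
    [-19,-12,0],
    [-18,-14,0],
    [-16,-16,0],
    [-15,-17,0]
  ],
  "roll": [-0.4,-0.4,-0.4,-0.4,0]
}}

```text
clock: 4.15
tool_pos: [490.8, 32.6, 280.2]
eef_rot: [[0.027, -0.147, -0.989], [0.035, -0.988, 0.148], [-0.999, -0.038, -0.022]]
contact_force: [7.6, 6.5, -15.2]
grip_width: 0.124
```

```bash
python3 -c "
from h import *
st();lid();print(robot.read_state()['eef_rot'].round(3))"
```

```text
4.15 [490.8  32.6 280.2] yaw y -98.5 F [  7.6   6.5 -15.2] w 10.6 q [-0.19  0.27  1.72  0.04  1.13  1.52]
case [-43.6  -1.6 280.2] theta 0.926 r 227.5
[[ 0.027 -0.147 -0.989]
 [ 0.035 -0.988  0.148]
 [-0.999 -0.038 -0.022]]
```

>>> {"op": "apply_moves", "data": {
  "dp": [
    [-11,-19,0],
    [-9,-20,0],
    [-7,-21,0],
    [-5,-22,0]
  ],
  "roll": [-0.4,0,0,0]
}}

```text
clock: 4.65
tool_pos: [500.7, 105.8, 318.2]
eef_rot: [[0.029, -0.143, -0.989], [0.018, -0.989, 0.144], [-0.999, -0.022, -0.026]]
contact_force: [-1.8, -5.7, 4.4]
grip_width: 0.124
```

```bash
python3 -c "
from h import *
st();lid();print(robot.read_state()['eef_rot'].round(3))"
```

```text
4.65 [500.7 105.8 318.2] yaw y -98.2 F [-1.8 -5.7  4.4] w 10.6 q [-0.02  0.26  1.62  0.02  1.23  1.69]
case [ 30.3  -1.7 318.2] theta 1.291 r 230.1
[[ 0.029 -0.143 -0.989]
 [ 0.018 -0.989  0.144]
 [-0.999 -0.022 -0.026]]
```

>>> {"op": "apply_moves", "data": {
  "dp": [
    [-2,-16,0],
    [-1,-13,0],
    [0,0,0]
  ],
  "roll": [0,0,0]
}}

```text
clock: 5.03
tool_pos: [504.4, 132.6, 324.8]
eef_rot: [[0.031, -0.144, -0.989], [0.013, -0.989, 0.145], [-0.999, -0.018, -0.029]]
contact_force: [0.3, 2.3, -1.2]
grip_width: 0.115
```

```bash
python3 -c "
from h import *
st();lid(9)"
```

```text
5.025 [504.4 132.6 324.8] yaw y -98.3 F [ 0.3  2.3 -1.2] w 9.8 q [0.04 0.27 1.59 0.01 1.25 1.75]
case [ 57.4  -1.7 324.8] theta 1.408 r 226.2
```

>>> {"op": "apply_moves", "data": {
  "dp": [
    [0,0,0],
    [0,0,0],
    [-25,0,0],
    [-25,0,0]
  ],
  "roll": [0,0,0,0],
  "fingers": 40
}}

```text
clock: 5.52
tool_pos: [502.2, 131.6, 372.9]
eef_rot: [[0.026, -0.147, -0.989], [0.017, -0.989, 0.148], [-1.0, -0.02, -0.023]]
contact_force: [0.2, 0.1, 0.3]
grip_width: 0.466
```

>>> {"op": "apply_moves", "data": {
  "dp": [
    [0,10,-40],
    [0,10,-40],
    [0,10,-40],
    [0,8,-40],
    [0,0,0]
  ],
  "roll": [0,0,0,0,0]
}}

```text
clock: 6.15
tool_pos: [660.6, 67.9, 377.9]
eef_rot: [[0.033, -0.149, -0.988], [0.02, -0.988, 0.15], [-0.999, -0.025, -0.029]]
contact_force: [-0.4, 0.1, 0.2]
grip_width: 0.47
```

```bash
python3 -c "
from h import *
st();print(cpos(robot.read_state()['tool_pos']),go(case(20,-166,200)))
a=[]
for n in ('scene','wrist'):
    f=robot.grab_frame(n);pickle.dump(f,open(n[0]+'2.pkl','wb'));a.append(f['image'])
c=cv2.resize(a[0][80:240,170:340],None,fx=2.2,fy=2.2)
w=a[1];cv2.imwrite('pics/w2.png',np.hstack([c[:352],cv2.resize(w,None,fx=.85,fy=.85)[:326].copy() if 0 else cv2.copyMakeBorder(cv2.resize(w,None,fx=.8,fy=.8),0,352-307,0,0,cv2.BORDER_CONSTANT)])[:,:,::-1])
for c in blobs(mask(w,*R),60): print(c.mean((0,1)).round(),c[:,0].min(0),c[:,0].max(0),wrect(f,c,140))
"
```

```text
6.15 [660.6  67.9 377.9] yaw y -98.6 F [-0.4  0.1  0.2] w 40.1 q [-0.08  0.45  1.16  0.02  1.5   1.64]
[  14.2043617  -165.14536415  377.85713524] [177.9  -1.4   4.4]
[492. 207.] [488 188] [496 227] [ 535.2 -332.4   77.3   21.3   10.4]
[249. 172.] [244 148] [254 197] [649.   78.   12.8  66.7  83. ]
```

View pics/w2.png

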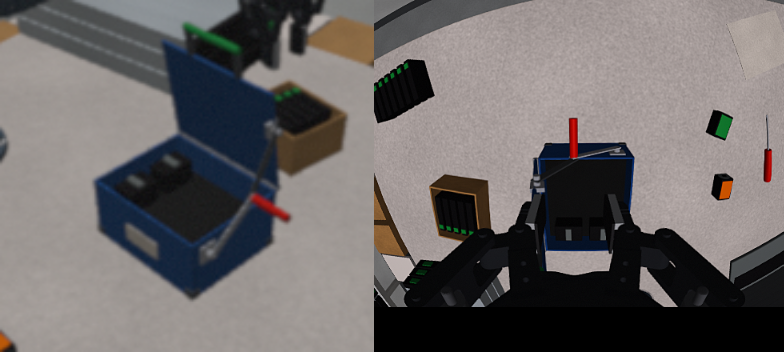

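The lid stands open. The knob's middle is at wrist pixel (249,172), giving case x≈22, z≈139 as expected for lid 1.40. I descend onto it.

>>> {"op": "apply_moves", "data": {
  "dp": [
    [45,-1,1],
    [45,-1,1],
    [45,-1,1],
    [43,0,1],
    [0,0,0]
  ],
  "roll": [0.3,0.3,0.3,0,0]
}}

```text
clock: 6.88
tool_pos: [656.1, 80.2, 200.1]
eef_rot: [[0.034, -0.161, -0.986], [0.023, -0.986, 0.162], [-0.999, -0.028, -0.03]]
contact_force: [0.1, 0.8, 1.4]
grip_width: 0.467
```

```bash
python3 -c "
from h import *
st();print(cpos(robot.read_state()['tool_pos']),go(case(22,-166,122)))"
```

```text
6.875 [656.1  80.2 200.1] yaw y -99.3 F [0.1 0.8 1.4] w 39.9 q [-0.06  0.6   1.4   0.03  1.12  1.66]
[  25.78455933 -159.11210411  200.12617833] [78.2  5.8 -4.7]
```

>>> {"op": "apply_moves", "data": {
  "dp": [
    [30,4,-3],
    [28,1,-2],
    [19,0,0],
    [0,0,0]
  ],
  "roll": [-1.5,0,0,0]
}}

```text
clock: 7.38
tool_pos: [667.4, 77.6, 131.5]
eef_rot: [[0.049, -0.133, -0.99], [0.023, -0.991, 0.134], [-0.999, -0.029, -0.045]]
contact_force: [0.6, 0.0, 0.6]
grip_width: 0.47
```

```bash
python3 -c "
from h import *
st();print(cpos(robot.read_state()['tool_pos']),go(case(22,-166,122)))"
```

```text
7.375 [667.4  77.6 131.5] yaw y -97.6 F [0.6 0.  0.6] w 40.2 q [-0.06  0.69  1.43  0.03  0.98  1.63]
[  24.72869547 -170.64312823  131.50009631] [9.2 3.  5.1]
```

>>> {"op": "apply_moves", "data": {
  "dp": [
    [8,3,5],
    [0,0,0]
  ],
  "roll": [0,0]
}}

```text
clock: 7.62
tool_pos: [663.5, 75.6, 125.6]
eef_rot: [[0.053, -0.132, -0.99], [0.022, -0.991, 0.134], [-0.998, -0.029, -0.05]]
contact_force: [-0.5, -0.5, 0.5]
grip_width: 0.467
```

>>> {"op": "apply_moves", "data": {
  "dp": [
    [0,0,0],
    [0,0,0],
    [0,0,0],
    [0,0,0]
  ],
  "roll": [0,0,0,0],
  "fingers": 0
}}

```text
clock: 8.12
tool_pos: [664.0, 76.2, 127.0]
eef_rot: [[0.055, -0.132, -0.99], [0.024, -0.991, 0.134], [-0.998, -0.031, -0.052]]
contact_force: [-0.7, -0.8, 0.9]
grip_width: 0.139
```

```bash
python3 -c "
from h import *
st();print(cpos(robot.read_state()['tool_pos']),robot.read_state()['eef_rot'].round(3))"
```

```text
8.125 [664.   76.2 127. ] yaw y -97.6 F [-0.7 -0.8  0.9] w 11.9 q [-0.06  0.69  1.45  0.03  0.95  1.62]
[  22.88529866 -167.48648301  126.95331363] [[ 0.055 -0.132 -0.99 ]
 [ 0.024 -0.991  0.134]
 [-0.998 -0.031 -0.052]]
```

>>> {"op": "apply_moves", "data": {
  "dp": [
    [-7,5,0],
    [-6,6,0],
    [-6,6,0],
    [-5,7,0]
  ],
  "roll": [0,0,0,0]
}}

```text
clock: 8.62
tool_pos: [660.9, 53.4, 151.8]
eef_rot: [[0.059, -0.133, -0.989], [0.029, -0.99, 0.135], [-0.998, -0.037, -0.055]]
contact_force: [0.9, 5.5, 0.3]
grip_width: 0.149
```

```bash
python3 -c "
from h import *
st();print(cpos(robot.read_state()['tool_pos']),robot.read_state()['eef_rot'].round(3))"
```

```text
8.625 [660.9  53.4 151.8] yaw y -97.7 F [0.9 5.5 0.3] w 12.7 q [-0.1   0.65  1.45  0.04  0.99  1.58]
[-1.22451287e-01 -1.67454060e+02  1.51759584e+02] [[ 0.059 -0.133 -0.989]
 [ 0.029 -0.99   0.135]
 [-0.998 -0.037 -0.055]]
```

>>> {"op": "apply_moves", "data": {
  "dp": [
    [-4,4,0],
    [-2,3,0]
  ],
  "roll": [0,0]
}}

```text
clock: 8.88
tool_pos: [660.6, 51.9, 153.2]
eef_rot: [[0.062, -0.137, -0.989], [0.042, -0.989, 0.14], [-0.997, -0.05, -0.056]]
contact_force: [9.1, 15.1, -14.0]
grip_width: 0.141
```

```bash
python3 -c "
from h import *
st();print(cpos(robot.read_state()['tool_pos']))"
```

```text
8.875 [660.6  51.9 153.2] yaw y -97.9 F [  9.1  15.1 -14. ] w 12.0 q [-0.11  0.64  1.45  0.06  0.99  1.57]
[  -1.72920065 -167.34469688  153.24473007]
```

>>> {"op": "apply_moves", "data": {
  "dp": [
    [0,0,0],
    [0,0,0],
    [-20,0,-3],
    [-40,0,-4],
    [-50,0,-4]
  ],
  "roll": [0,0,0,0,0],
  "fingers": 40
}}

```text
clock: 9.5
tool_pos: [659.9, 40.6, 262.4]
eef_rot: [[0.046, -0.137, -0.989], [0.034, -0.99, 0.139], [-0.998, -0.04, -0.041]]
contact_force: [1.6, -0.1, -0.4]
grip_width: 0.473
```

>>> {"op": "apply_moves", "data": {
  "dp": [
    [-25,40,0],
    [0,60,0],
    [0,60,0],
    [0,60,0],
    [0,0,0]
  ],
  "roll": [10,10,10,4,0],
  "fingers": 75
}}

```text
clock: 10.12
tool_pos: [567.1, -168.5, 288.4]
eef_rot: [[0.061, -0.681, -0.73], [0.019, -0.73, 0.683], [-0.998, -0.055, -0.031]]
contact_force: [0.2, 0.6, 0.6]
grip_width: 0.878
```

```bash
python3 -c "
from h import *
st();print(robot.read_state()['eef_rot'].round(3), go(np.array([610.5,-266,100])))"
```

```text
10.125 [ 567.1 -168.5  288.4] yaw y -133.0 F [0.2 0.6 0.6] w 75.0 q [-0.5   0.4   1.49  0.05  1.21  1.8 ]
[[ 0.061 -0.681 -0.73 ]
 [ 0.019 -0.73   0.683]
 [-0.998 -0.055 -0.031]] [188.8  52.  -92.4]
```

>>> {"op": "apply_moves", "data": {
  "dp": [
    [0,26,-46],
    [0,15,-20],
    [0,0,0]
  ],
  "roll": [-9.4,-9.2,0]
}}

```text
clock: 10.5
tool_pos: [590.9, -244.9, 291.1]
eef_rot: [[0.061, -0.405, -0.912], [0.016, -0.913, 0.407], [-0.998, -0.04, -0.049]]
contact_force: [-1.4, 0.9, -0.5]
grip_width: 0.879
```

```bash
python3 -c "
from h import *
st();print(robot.read_state()['eef_rot'].round(3))
f=robot.grab_frame('wrist');pickle.dump(f,open('w3.pkl','wb'))
for c in blobs(mask(f['image'],*G),200): print(c.mean((0,1)).round(),wrect(f,c,40))
print(go(np.array([610.5,-266,60])),go(np.array([610.5,-266,6])))"
```

```text
10.5 [ 590.9 -244.9  291.1] yaw y -113.9 F [-1.4  0.9 -0.5] w 75.1 q [-0.59  0.47  1.36  0.05  1.27  1.39]
[[ 0.061 -0.405 -0.912]
 [ 0.016 -0.913  0.407]
 [-0.998 -0.04  -0.049]]
[265. 147.] [ 610.8 -266.1   33.8   48.9   66.7]
[231.5  21.4 -16. ] [285.4  23.6 -13.3]
```

>>> {"op": "apply_moves", "data": {
  "dp": [
    [50,5,-4],
    [55,5,-4],
    [55,5,-4],
    [45,4,-3],
    [20,2,-1]
  ],
  "roll": [0,0,0,0,0]
}}

```text
clock: 11.18
tool_pos: [613.9, -259.1, 67.3]
eef_rot: [[0.067, -0.407, -0.911], [0.014, -0.912, 0.409], [-0.998, -0.04, -0.056]]
contact_force: [-0.4, -0.2, 0.2]
grip_width: 0.879
```

```bash
python3 -c "
from h import *
st();print(robot.read_state()['eef_rot'].round(3))
print(go(np.array([610.7,-266,7])))"
```

```text
11.175 [ 613.9 -259.1   67.3] yaw y -114.1 F [-0.4 -0.2  0.2] w 75.0 q [-0.59  0.77  1.49  0.07  0.84  1.36]
[[ 0.067 -0.407 -0.911]
 [ 0.014 -0.912  0.409]
 [-0.998 -0.04  -0.056]]
[59.8 10.   3.5]
```

>>> {"op": "apply_moves", "data": {
  "dp": [
    [25,5,2],
    [25,4,2],
    [9,0,0],
    [0,0,0]
  ],
  "roll": [0,0,0,0]
}}

```text
clock: 11.68
tool_pos: [612.7, -261.7, 9.3]
eef_rot: [[0.069, -0.407, -0.911], [0.013, -0.912, 0.409], [-0.998, -0.04, -0.058]]
contact_force: [-0.5, -0.5, 0.7]
grip_width: 0.879
```

```bash
python3 -c "
from h import *
st();print(go(np.array([610.7,-266,7])))"
```

```text
11.675 [ 612.7 -261.7    9.3] yaw y -114.0 F [-0.5 -0.5  0.7] w 75.1 q [-0.59  0.85  1.5   0.07  0.74  1.35]
[2.1 4.9 0.2]
```

>>> {"op": "apply_moves", "data": {
  "dp": [
    [1,5,1],
    [0,0,0]
  ],
  "roll": [0,0]
}}

```text
clock: 11.92
tool_pos: [611.3, -266.5, 10.7]
eef_rot: [[0.073, -0.407, -0.911], [0.01, -0.913, 0.408], [-0.997, -0.039, -0.062]]
contact_force: [-0.6, -0.7, 0.2]
grip_width: 0.879
```

>>> {"op": "apply_moves", "data": {
  "dp": [
    [0,0,0],
    [0,0,0],
    [0,0,0],
    [0,0,0]
  ],
  "roll": [0,0,0,0],
  "fingers": 0,
  "newtons": 35
}}

```text
clock: 12.42
tool_pos: [612.1, -267.0, 12.5]
eef_rot: [[0.075, -0.407, -0.91], [0.009, -0.913, 0.409], [-0.997, -0.039, -0.065]]
contact_force: [0.3, -0.1, -0.0]
grip_width: 0.464
```

```bash
python3 -c "
from h import *
st();print(robot.read_state()['eef_rot'].round(3))"
```

```text
12.425 [ 612.1 -267.    12.5] yaw y -114.0 F [ 0.3 -0.1 -0. ] w 39.6 q [-0.6   0.85  1.5   0.07  0.74  1.34]
[[ 0.075 -0.407 -0.91 ]
 [ 0.009 -0.913  0.409]
 [-0.997 -0.039 -0.065]]
```

>>> {"op": "apply_moves", "data": {
  "dp": [
    [-25,0,0],
    [-50,0,0],
    [-55,0,0],
    [-55,0,0],
    [-45,0,0]
  ],
  "roll": [0,0,0,0,0]
}}

```text
clock: 13.05
tool_pos: [590.8, -266.9, 239.6]
eef_rot: [[0.06, -0.408, -0.911], [0.019, -0.912, 0.41], [-0.998, -0.042, -0.047]]
contact_force: [0.5, -0.6, -2.5]
grip_width: 0.466
```

>>> {"op": "apply_moves", "data": {
  "dp": [
    [-2,-40,0],
    [-2,-40,0],
    [0,0,0]
  ],
  "roll": [-8,-8,0]
}}

```text
clock: 13.42
tool_pos: [619.6, -192.2, 251.6]
eef_rot: [[0.067, -0.134, -0.989], [0.015, -0.991, 0.136], [-0.998, -0.024, -0.065]]
contact_force: [-0.5, 0.2, -1.3]
grip_width: 0.467
```

```bash
python3 -c "
from h import *
st();print(robot.read_state()['eef_rot'].round(3),go(case(-25,-45,220)))"
```

```text
13.425 [ 619.6 -192.2  251.6] yaw y -97.7 F [-0.5  0.2 -1.3] w 39.9 q [-0.49  0.52  1.39  0.05  1.18  1.2 ]
[[ 0.067 -0.134 -0.989]
 [ 0.015 -0.991  0.136]
 [-0.998 -0.024 -0.065]] [  29.4 -223.2  116.7]
```

>>> {"op": "apply_moves", "data": {
  "dp": [
    [2,-45,23],
    [2,-45,23],
    [2,-45,23],
    [2,-45,23],
    [2,-40,20]
  ],
  "roll": [0,0,0,0,0]
}}

```text
clock: 14.05
tool_pos: [537.6, 40.8, 235.5]
eef_rot: [[0.064, -0.147, -0.987], [0.012, -0.989, 0.148], [-0.998, -0.021, -0.062]]
contact_force: [0.8, 0.1, -0.9]
grip_width: 0.47
```

>>> {"op": "apply_moves", "data": {
  "dp": [
    [0,0,0]
  ],
  "roll": [0]
}}

```text
clock: 14.18
tool_pos: [535.2, 42.9, 234.6]
eef_rot: [[0.06, -0.145, -0.988], [0.012, -0.989, 0.146], [-0.998, -0.021, -0.058]]
contact_force: [1.1, -0.8, -1.4]
grip_width: 0.46
```

```bash
python3 -c "
from h import *
st();print(robot.read_state()['eef_rot'].round(3),go(case(-25,-45,150)),go(case(-25,-45,68)))
a=[]
for n in ('scene','wrist'):
    f=robot.grab_frame(n);pickle.dump(f,open(n[0]+'4.pkl','wb'));a.append(f['image'])
c=cv2.resize(a[0][60:220,170:330],(352,352))
w=cv2.copyMakeBorder(cv2.resize(a[1],None,fx=.85,fy=.85),0,352-326,0,0,cv2.BORDER_CONSTANT)
cv2.imwrite('pics/w4.png',np.hstack([c,w])[:,:,::-1])
"
```

```text
14.175 [535.2  42.9 234.6] yaw y -98.3 F [ 1.1 -0.8 -1.4] w 39.3 q [-0.14  0.38  1.69  0.02  1.01  1.56]
[[ 0.06  -0.145 -0.988]
 [ 0.012 -0.989  0.146]
 [-0.998 -0.021 -0.058]] [84.5 -0.7  4.2] [166.4   1.1   8.9]
```

View pics/w4.png

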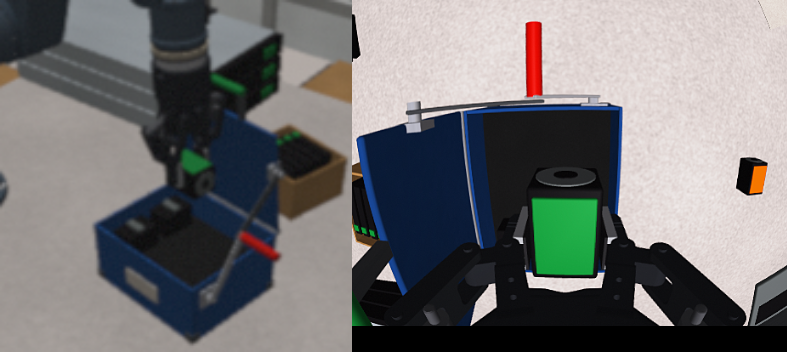

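>>> {"op": "apply_moves", "data": {
  "dp": [
    [30,0,2],
    [35,0,2],
    [35,0,2],
    [25,0,1],
    [15,0,1]
  ],
  "roll": [-0.6,0,0,0,0]
}}

```text
clock: 14.9
tool_pos: [547.8, 32.7, 93.0]
eef_rot: [[0.076, -0.148, -0.986], [0.006, -0.989, 0.149], [-0.997, -0.017, -0.075]]
contact_force: [-0.1, 0.1, -2.2]
grip_width: 0.461
```

```bash
python3 -c "
from h import *
st();print(robot.read_state()['eef_rot'].round(3),go(case(-25,-45,69)))"
```

```text
14.9 [547.8  32.7  93. ] yaw y -98.5 F [-0.1  0.1 -2.2] w 39.3 q [-0.15  0.61  1.8   0.03  0.66  1.55]
[[ 0.076 -0.148 -0.986]
 [ 0.006 -0.989  0.149]
 [-0.997 -0.017 -0.075]] [ 23.1 -10.2  15. ]
```

>>> {"op": "apply_moves", "data": {
  "dp": [
    [4,-9,11],
    [6,0,2],
    [5,0,0],
    [4,0,0]
  ],
  "roll": [-0.6,0,0,0]
}}

```text
clock: 15.4
tool_pos: [538.8, 42.8, 73.2]
eef_rot: [[0.079, -0.139, -0.987], [0.005, -0.99, 0.14], [-0.997, -0.016, -0.078]]
contact_force: [-0.7, 0.2, -1.7]
grip_width: 0.464
```

```bash
python3 -c "
from h import *
st();print(robot.read_state()['eef_rot'].round(3),go(case(-25,-45,67.5)))"
```

```text
15.4 [538.8  42.8  73.2] yaw y -98.0 F [-0.7  0.2 -1.7] w 39.6 q [-0.14  0.64  1.83  0.03  0.59  1.55]
[[ 0.079 -0.139 -0.987]
 [ 0.005 -0.99   0.14 ]
 [-0.997 -0.016 -0.078]] [ 5.5 -2.   3.3]
```

>>> {"op": "apply_moves", "data": {
  "dp": [
    [3,0,0],
    [2,0,0],
    [2,0,0]
  ],
  "roll": [0,0,0]
}}

```text
clock: 15.78
tool_pos: [540.8, 42.6, 67.1]
eef_rot: [[0.082, -0.138, -0.987], [0.004, -0.99, 0.139], [-0.997, -0.015, -0.081]]
contact_force: [-1.7, -2.3, 8.7]
grip_width: 0.467
```

The 8.7 N upward force shows the module is on the foam. I release it and rise.

>>> {"op": "apply_moves", "data": {
  "dp": [
    [0,0,0],
    [0,0,0],
    [-12,0,0],
    [-25,0,0],
    [-40,0,0]
  ],
  "roll": [0,0,0,0,0],
  "fingers": 58
}}

```text
clock: 16.4
tool_pos: [533.0, 42.4, 144.7]
eef_rot: [[0.078, -0.139, -0.987], [0.005, -0.99, 0.14], [-0.997, -0.016, -0.076]]
contact_force: [0.3, -0.3, -0.0]
grip_width: 0.679
```

>>> {"op": "apply_moves", "data": {
  "dp": [
    [-50,0,0],
    [-50,0,0],
    [-15,0,0],
    [0,0,0]
  ],
  "roll": [0,0,0,0]
}}

```text
clock: 16.9
tool_pos: [524.5, 41.9, 269.4]
eef_rot: [[0.088, -0.138, -0.986], [0.003, -0.99, 0.139], [-0.996, -0.016, -0.087]]
contact_force: [-0.9, 0.8, -0.4]
grip_width: 0.684
```

```bash
python3 -c "
from h import *
st();print(robot.read_state()['eef_rot'].round(3),go(case(-2,-166,260)))
a=[]
for n in ('scene','wrist'):
    f=robot.grab_frame(n);pickle.dump(f,open(n[0]+'5.pkl','wb'));a.append(f['image'])
for c in blobs(mask(a[1],*G),300): r=wrect(f,c,95);print(r,cpos(np.array([r[0],r[1],95])))
c=cv2.resize(a[0][60:220,170:330],(352,352))
w=cv2.copyMakeBorder(cv2.resize(a[1],None,fx=.85,fy=.85),0,352-326,0,0,cv2.BORDER_CONSTANT)
cv2.imwrite('pics/w5.png',np.hstack([c,w])[:,:,::-1])
"
```

```text
16.9 [524.5  41.9 269.4] yaw y -98.0 F [-0.9  0.8 -0.4] w 58.4 q [-0.14  0.31  1.69  0.02  1.05  1.56]
[[ 0.088 -0.138 -0.986]
 [ 0.003 -0.99   0.139]
 [-0.996 -0.016 -0.087]] [  21.2  -28.3 -130.8]
[346.5 443.6  70.6 224.5  81.9] [344.38847568 196.41432692  95.        ]
[538.9  42.2  34.5  49.3  82.2] [-27.61323861 -48.03289553  95.        ]
```

View pics/w5.png

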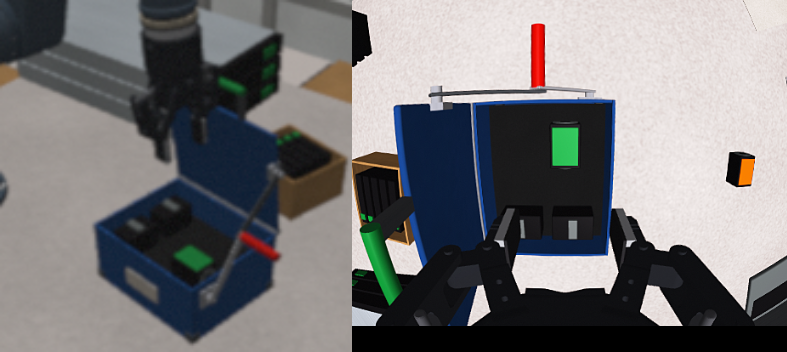

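The module is upright on the foam, with its green top at case (-28,-48) as the z 95 plane gives it. Next is the knee.

>>> {"op": "apply_moves", "data": {
  "dp": [
    [0,-10,-45],
    [0,-10,-45],
    [0,-7,-42],
    [0,0,0]
  ],
  "roll": [0,0,0,0],
  "fingers": 40
}}

```text
clock: 17.5
tool_pos: [656.5, 50.9, 270.4]
eef_rot: [[0.069, -0.139, -0.988], [0.005, -0.99, 0.14], [-0.998, -0.015, -0.068]]
contact_force: [-0.7, -0.6, 0.2]
grip_width: 0.469
```

```bash
python3 -c "
from h import *
st();print(robot.read_state()['eef_rot'].round(3),cpos(robot.read_state()['tool_pos']),go(case(-2,-169,200)),go(case(-2,-169,152)))"
```

```text
17.5 [656.5  50.9 270.4] yaw y -98.0 F [-0.7 -0.6  0.2] w 40.1 q [-0.1   0.51  1.35  0.01  1.21  1.61]
[[ 0.069 -0.139 -0.988]
 [ 0.005 -0.99   0.14 ]
 [-0.998 -0.015 -0.068]] [  -3.27402654 -163.40716131  270.41576102] [70.6 -0.3 -0.8] [118.5   0.5   2.4]
```

>>> {"op": "apply_moves", "data": {
  "dp": [
    [40,0,0],
    [40,0,1],
    [26,0,1],
    [10,0,0],
    [0,0,0]
  ],
  "roll": [0,0,0,0,0]
}}

```text
clock: 18.12
tool_pos: [655.3, 52.3, 145.0]
eef_rot: [[0.053, -0.139, -0.989], [0.007, -0.99, 0.14], [-0.999, -0.014, -0.052]]
contact_force: [-0.5, 0.0, -0.0]
grip_width: 0.469
```

```bash
python3 -c "
from h import *
st();print(cpos(robot.read_state()['tool_pos']),go(case(-2,-169,152)))"
```

```text
18.125 [655.3  52.3 145. ] yaw y -98.0 F [-0.5  0.  -0. ] w 40.1 q [-0.1   0.65  1.47  0.01  0.97  1.61]
[  -2.00746208 -162.00314402  144.97030469] [-6.7 -0.1 -7.4]
```

>>> {"op": "apply_moves", "data": {
  "dp": [
    [0,0,-5]
  ],
  "roll": [0]
}}

```text
clock: 18.25
tool_pos: [660.3, 51.6, 146.0]
eef_rot: [[0.054, -0.139, -0.989], [0.007, -0.99, 0.14], [-0.999, -0.014, -0.053]]
contact_force: [0.4, -0.0, 0.1]
grip_width: 0.468
```

>>> {"op": "apply_moves", "data": {
  "dp": [
    [0,0,0],
    [0,0,0],
    [0,0,0],
    [0,0,0]
  ],
  "roll": [0,0,0,0],
  "fingers": 0,
  "newtons": 50
}}

```text
clock: 18.75
tool_pos: [661.7, 52.1, 148.0]
eef_rot: [[0.058, -0.139, -0.989], [0.007, -0.99, 0.139], [-0.998, -0.015, -0.057]]
contact_force: [0.5, 0.0, -2.4]
grip_width: 0.142
```

```bash
python3 -c "
from h import *
st();print(cpos(robot.read_state()['tool_pos']))"
```

```text
18.75 [661.7  52.1 148. ] yaw y -98.0 F [ 0.5  0.  -2.4] w 12.2 q [-0.1   0.65  1.45  0.02  0.98  1.61]
[  -1.34128339 -168.44285946  148.0030657 ]
```

>>> {"op": "apply_moves", "data": {
  "dp": [
    [5,-7,0],
    [6,-6,0],
    [6,-6,0],
    [7,-5,0]
  ],
  "roll": [0,0,0,0]
}}

```text
clock: 19.25
tool_pos: [665.2, 74.8, 125.5]
eef_rot: [[0.056, -0.137, -0.989], [0.002, -0.991, 0.137], [-0.998, -0.009, -0.055]]
contact_force: [-4.1, -1.3, 5.3]
grip_width: 0.139
```

```bash
python3 -c "
from h import *
st();print(cpos(robot.read_state()['tool_pos']))"
```

```text
19.25 [665.2  74.8 125.5] yaw y -97.9 F [-4.1 -1.3  5.3] w 11.8 q [-0.06  0.69  1.45  0.01  0.95  1.65]
[  21.63013908 -168.84577125  125.48226166]
```

>>> {"op": "apply_moves", "data": {
  "dp": [
    [0,0,0],
    [0,0,0],
    [-20,0,-2],
    [-45,0,-3],
    [-50,0,-3]
  ],
  "roll": [0,0,0,0,0],
  "fingers": 40
}}

```text
clock: 19.88
tool_pos: [666.1, 75.5, 236.0]
eef_rot: [[0.049, -0.139, -0.989], [0.007, -0.99, 0.14], [-0.999, -0.014, -0.047]]
contact_force: [0.7, -0.9, -0.6]
grip_width: 0.47
```

>>> {"op": "apply_moves", "data": {
  "dp": [
    [-55,0,0],
    [-55,0,0],
    [-30,0,0],
    [0,0,0]
  ],
  "roll": [0,0,0,0]
}}

```text
clock: 20.38
tool_pos: [662.5, 75.0, 385.8]
eef_rot: [[0.064, -0.14, -0.988], [0.01, -0.99, 0.141], [-0.998, -0.018, -0.062]]
contact_force: [-0.3, 0.2, -0.7]
grip_width: 0.469
```

```bash
python3 -c "
from h import *
st();print(cpos(robot.read_state()['tool_pos']),go(case(56,-1,378)))
f=robot.grab_frame('wrist')
for c in blobs(mask(f['image'],*R),60): r=wrect(f,c,140);print('red',r,cpos(np.array([r[0],r[1],140])))
f=robot.grab_frame('scene')
for c in blobs(mask(f['image'],*G),20):
  p=np.array([onz(f,*q,332)[:2] for q in c[:,0,:].astype(float)],np.float32);r=cv2.minAreaRect(p);print('g',c.mean((0,1)).round(),np.round(r[0]),np.round(r[1]),cpos(np.array([*r[0],332])).round())
cv2.imwrite('pics/w6.png',cv2.resize(f['image'][40:220,150:340],(760,720))[:600,:,::-1])
"
```

```text
20.375 [662.5  75.  385.8] yaw y -98.1 F [-0.3  0.2 -0.7] w 40.1 q [-0.06  0.44  1.16  0.01  1.48  1.65]
[  21.45920575 -166.10719264  385.76712143] [ -1.9 -33.4 165.5]
red [ 534.  -333.4   77.6   19.4    9.9] [-400.48306073  -93.5022891   140.        ]
red [648.9  76.9  12.4  66.7  82.2] [  21.51235882 -152.39172687  140.        ]
g [258. 177.] [ 714. -179.] [28. 39.] [-223. -251.  332.]
g [402. 152.] [934. 112.] [ 12. 109.] [  95. -431.  332.]
g [300. 122.] [665.  74.] [39. 14.] [  21. -168.  332.]
g [266.  97.] [504. 137.] [ 25. 110.] [ 61.  -1. 332.]
```

View pics/w6.png

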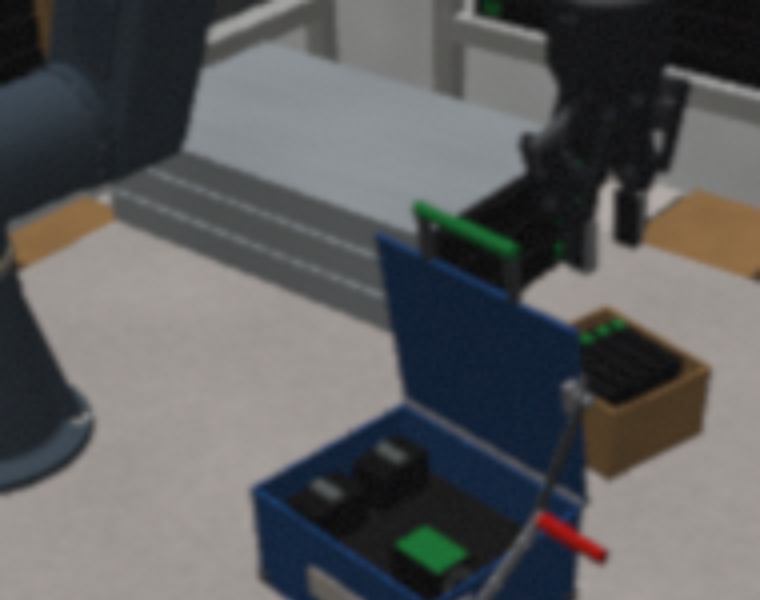

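The lid holds with the knee broken, and the handle is at case (~58,-1). I go to grip it.

>>> {"op": "apply_moves", "data": {
  "dp": [
    [0,-9,42],
    [0,-9,42],
    [0,-9,42],
    [0,-8,40],
    [0,0,0]
  ],
  "roll": [0,0,0,0,0]
}}

```text
clock: 21.1
tool_pos: [491.7, 134.4, 358.4]
eef_rot: [[0.029, -0.143, -0.989], [0.011, -0.99, 0.143], [-1.0, -0.015, -0.027]]
contact_force: [1.5, 0.9, 0.2]
grip_width: 0.472
```

```bash
python3 -c "
from h import *
st();print(cpos(robot.read_state()['tool_pos']),go(case(57,-1,317)))
f=robot.grab_frame('wrist')
for c in blobs(mask(f['image'],*G),200): r=wrect(f,c,333);print(c.mean((0,1)).round(),r,cpos(np.array([r[0],r[1],333])))
"
```

```text
21.1 [491.7 134.4 358.4] yaw y -98.2 F [1.5 0.9 0.2] w 40.3 q [0.04 0.22 1.56 0.01 1.33 1.75]
[ 57.42735486  11.11478121 358.39610061] [ 41.7   1.  -11. ]
[250. 209.] [501.3 133.   11.8 106.6  82.3] [ 57.33015535   1.39401841 333.        ]
[314. 119.] [557.   87.8  14.5  21.2  81.1] [ 20.00074525 -59.85992139 333.        ]
```

>>> {"op": "apply_moves", "data": {
  "dp": [
    [8,0,-10],
    [14,0,0],
    [14,0,0],
    [5,0,0],
    [0,0,0]
  ],
  "roll": [0,0,0,0,0]
}}

```text
clock: 21.78
tool_pos: [507.8, 131.3, 311.0]
eef_rot: [[0.026, -0.146, -0.989], [0.01, -0.989, 0.146], [-1.0, -0.014, -0.024]]
contact_force: [0.4, -0.0, 0.8]
grip_width: 0.465
```

>>> {"op": "apply_moves", "data": {
  "dp": [
    [0,0,0],
    [0,0,0],
    [0,0,0],
    [0,0,0]
  ],
  "roll": [0,0,0,0],
  "fingers": 0,
  "newtons": 40
}}

```text
clock: 22.28
tool_pos: [508.1, 131.4, 311.6]
eef_rot: [[0.028, -0.145, -0.989], [0.01, -0.989, 0.146], [-1.0, -0.014, -0.026]]
contact_force: [0.7, -0.2, -1.7]
grip_width: 0.123
```

```bash
python3 -c "
from h import *
st();print(robot.read_state()['eef_rot'].round(3));lid(15)
for t in np.arange(1.4,0.0,-.1):
    a,b=hand(t),hand(t-.1);print(round(t-.1,2),'dx %.1f dz %.1f'%(b[0]-a[0],b[1]-a[1]),end='; ')"
```

```text
22.275 [508.1 131.4 311.6] yaw y -98.4 F [ 0.7 -0.2 -1.7] w 10.5 q [0.03 0.29 1.6  0.01 1.23 1.75]
[[ 0.028 -0.145 -0.989]
 [ 0.01  -0.989  0.146]
 [-1.    -0.014 -0.026]]
case [ 56.7  -5.5 311.6] theta 1.4 r 219.1
1.3 dx -22.0 dz -4.5; 1.2 dx -21.5 dz -6.7; 1.1 dx -20.7 dz -8.8; 1.0 dx -19.7 dz -10.8; 0.9 dx -18.5 dz -12.8; 0.8 dx -17.2 dz -14.5; 0.7 dx -15.6 dz -16.2; 0.6 dx -13.9 dz -17.7; 0.5 dx -12.1 dz -19.0; 0.4 dx -10.1 dz -20.1; 0.3 dx -8.1 dz -21.0; 0.2 dx -6.0 dz -21.7; 0.1 dx -3.8 dz -22.2; -0.0 dx -1.5 dz -22.4;
```

>>> {"op": "apply_moves", "data": {
  "dp": [
    [4,18,0],
    [5,18,0],
    [6,17,0],
    [8,17,0],
    [9,16,0]
  ],
  "roll": [0,0,0,0,0]
}}

```text
clock: 22.9
tool_pos: [496.6, 44.8, 280.6]
eef_rot: [[0.035, -0.144, -0.989], [0.016, -0.989, 0.145], [-0.999, -0.021, -0.032]]
contact_force: [-0.6, 1.7, -1.2]
grip_width: 0.121
```

```bash
python3 -c "
from h import *
st();print(robot.read_state()['eef_rot'].round(3));lid(21)"
```

```text
22.9 [496.6  44.8 280.6] yaw y -98.3 F [-0.6  1.7 -1.2] w 10.4 q [-0.15  0.28  1.71  0.02  1.12  1.56]
[[ 0.035 -0.144 -0.989]
 [ 0.016 -0.989  0.145]
 [-0.999 -0.021 -0.032]]
case [-30.7  -5.8 280.6] theta 0.991 r 226.4
```

>>> {"op": "apply_moves", "data": {
  "dp": [
    [11,15,0],
    [12,14,0],
    [13,13,0],
    [14,12,0],
    [15,10,0]
  ],
  "roll": [0,0,0,0,0]
}}

```text
clock: 23.52
tool_pos: [487.5, -23.6, 210.1]
eef_rot: [[0.032, -0.145, -0.989], [0.014, -0.989, 0.145], [-0.999, -0.019, -0.03]]
contact_force: [-1.4, -1.3, 2.7]
grip_width: 0.125
```

```bash
python3 -c "
from h import *
st();print(robot.read_state()['eef_rot'].round(3));lid(21)"
```

```text
23.525 [487.5 -23.6 210.1] yaw y -98.3 F [-1.4 -1.3  2.7] w 10.7 q [-0.29  0.36  1.81  0.03  0.94  1.41]
[[ 0.032 -0.145 -0.989]
 [ 0.014 -0.989  0.145]
 [-0.999 -0.019 -0.03 ]]
case [-99.7  -5.9 210.1] theta 0.55 r 225.1
```

>>> {"op": "apply_moves", "data": {
  "dp": [
    [15,9,0],
    [16,7,0],
    [16,6,0],
    [16,4,0],
    [14,3,0]
  ],
  "roll": [0,0,0,0,0]
}}

```text
clock: 24.15
tool_pos: [483.2, -55.0, 125.4]
eef_rot: [[0.027, -0.145, -0.989], [0.015, -0.989, 0.146], [-1.0, -0.019, -0.025]]
contact_force: [1.2, 2.6, -1.2]
grip_width: 0.122
```

```bash
python3 -c "
from h import *
st();print(robot.read_state()['eef_rot'].round(3));lid(21)"
```

```text
24.15 [483.2 -55.  125.4] yaw y -98.4 F [ 1.2  2.6 -1.2] w 10.4 q [-0.36  0.51  1.89  0.04  0.72  1.33]
[[ 0.027 -0.145 -0.989]
 [ 0.015 -0.989  0.146]
 [-1.    -0.019 -0.025]]
case [-131.4   -5.9  125.4] theta 0.145 r 224.4
```

>>> {"op": "apply_moves", "data": {
  "dp": [
    [9,1,0],
    [8,1,0],
    [6,0,0],
    [4,0,0],
    [3,0,0]
  ],
  "roll": [0,0,0,0,0]
}}

```text
clock: 24.78
tool_pos: [482.9, -57.8, 92.9]
eef_rot: [[0.025, -0.144, -0.989], [0.014, -0.989, 0.144], [-1.0, -0.017, -0.022]]
contact_force: [-6.6, 0.8, 31.2]
grip_width: 0.123
```

```bash
python3 -c "
from h import *
st();lid(21)"
```

```text
24.775 [482.9 -57.8  92.9] yaw y -98.3 F [-6.6  0.8 31.2] w 10.5 q [-0.36  0.57  1.91  0.04  0.64  1.32]
case [-134.2   -5.9   92.9] theta -0.0 r 224.2
```

>>> {"op": "apply_moves", "data": {
  "dp": [
    [0,0,0],
    [0,0,0],
    [0,0,0]
  ],
  "roll": [0,0,0],
  "fingers": 36
}}

```text
clock: 25.15
tool_pos: [484.4, -58.1, 93.8]
eef_rot: [[0.029, -0.144, -0.989], [0.012, -0.989, 0.145], [-1.0, -0.016, -0.027]]
contact_force: [-0.2, 0.4, 0.4]
grip_width: 0.423
```

>>> {"op": "apply_moves", "data": {
  "dp": [
    [-15,0,0],
    [-30,0,0],
    [-50,0,0],
    [-50,0,0],
    [-30,0,0]
  ],
  "roll": [0,0,0,0,0]
}}

```text
clock: 25.78
tool_pos: [478.1, -59.9, 275.2]
eef_rot: [[0.026, -0.145, -0.989], [0.014, -0.989, 0.145], [-1.0, -0.017, -0.023]]
contact_force: [0.2, 0.1, -0.1]
grip_width: 0.419
```

```bash
python3 -c "
from h import *
st()
f=robot.grab_frame('wrist');w=f['image']
for n,M,z in (('g',G,114),('r',R,25),('o',O,40)):
  for c in blobs(mask(w,*M),150): r=wrect(f,c,z);print(n,c.mean((0,1)).round(),r,cpos(np.array([r[0],r[1],z])).round(1))
s=robot.grab_frame('scene')['image']
c=cv2.resize(s[60:300,100:340],(352,352))
cv2.imwrite('pics/w7.png',np.hstack([c,cv2.copyMakeBorder(cv2.resize(w,None,fx=.85,fy=.85),0,352-326,0,0,cv2.BORDER_CONSTANT)])[:,:,::-1])
"
```

```text
25.775 [478.1 -59.9 275.2] yaw y -98.3 F [ 0.2  0.1 -0.1] w 35.8 q [-0.37  0.27  1.74  0.02  1.11  1.33]
g [251. 180.] [474.6 -57.2  11.2 106.6  82.5] [-134.7    2.4  114. ]
r [487. 138.] [ 474.2 -451.4  101.    27.6    7.7] [-525.4  -50.1   25. ]
r [133.  57.] [651.7  81.2  13.8  65.5  82.7] [  26.1 -154.6   25. ]
o [ 10. 216.] [457.8 395.5  56.9 175.5  60.4] [311.6  79.7  40. ]
o [412. 169.] [ 442.3 -285.8   35.1   51.6   83.7] [-365.6    3.7   40. ]
```

View pics/w7.png

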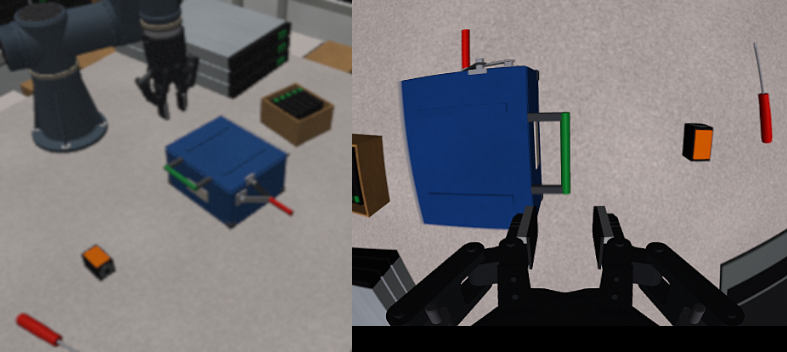

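The lid is shut, the knob is back at case (26,-155) and the handle matches its starting position. The orange module hasn't moved, and the robot is touching nothing.

```bash
python3 -c "
from rig import robot
print(robot.close_job())"
```

```text
the job is handed in; nothing more can be done
None
```

The green-topped module is in the case and the lid is shut over it. I handed the job in at about 26 s, against the 72 s limit.

**Sequence:** I raised the lid by its handle to about 1.41 rad and let go, with the stiff hinge holding it. I then pushed the knob to its stop, where it met about 22 N. I set the module on the foam with about 9 N of contact and let go. Last, I broke the knee with about 32 mm of knob travel and lowered the lid by its handle all the way down.

**Order:** with only one arm, I let go of the handle before locking the stay, not after as the task words it.

**Last checks:**
- **Module:** it stood upright at case (-28, -48) mm when last seen, before the lid closed over it.
- **Lid:** the angle worked out from the gripper position is 0.00 rad. The handle bar was seen at case (-135, 2) mm, which fits a shut lid, and the last push onto the stop read 31 N.
- **Stay:** the knob's middle is at case (26, -155) mm, within about 1–2 mm of the folded position.
- **Other things:** the orange module is within 2 mm of its first measured position. The screwdriver and carton look unmoved in the last picture, but I did not re-measure them.
- **Robot:** it is touching nothing, with force readings near zero.

**One imperfection:** the tool gradually tilted by up to about 5° during the job. It was nearly the same at picking and placing, so the module was not set down tilted.

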